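# Prop open the lid of the nut chest

## Robot

A 7-joint arm with a two-finger parallel gripper is mounted at the origin on the work surface. World frame = base frame: x ahead of the robot, y to its left, z up, the work surface at z = 0. Lengths are in mm, angles in rad, forces in N, time in s.
With the tool pointing down it reaches from about 350 to 775 mm from the base axis. Payload 3.1 kg.
Tool frame: the origin (TCP) lies at the centre of the arm's flange, where the gripper is bolted on; the fingertips stand 173 mm ahead of it and the grasp point (between the pads) lies 155 mm ahead of it; z points along the fingers, y is the direction in which the jaws open and shut (so a half turn about z gives the same grasp; the last joint's range is limited). The gripper opens to 85 mm and grips with 20 to 120 N. Pads are 22 mm wide; open, the fingers measure 114 mm over their backs; the gripper's body (76 mm by 85 mm) begins 54 mm behind the grasp point. The pads swing forward as they close: fully open they stand 13 mm farther back than shut.
Start: joints at [1.062, 0.311, 0.014, 1.512, -0.004, 1.319, -0.027], TCP at [247.552, -491.153, 404.704] pointing down, gripper open.
Joint ranges: [-2.7, 2.7], [-0.3, 1.91], [-1.27, 1.3], [0.12, 2.57], [-1.44, 4.58], [0.2, 2.03], [-3.05, 3.05]. Speed limits (rad/s): [2.79, 2.79, 3.14, 3.14, 3.14, 3.14, 3.14].

## Interface

Orientations are given as a unit quaternion [x, y, z, w].
In Python, from bench import robot gives the robot as it stands.
- The arm moves only by the tool send_rows, never from a script. Its argument "rows" is a list of rows, each a list of 3 entries, a list of its own where there are three numbers: the finger opening in cm, from 0 to 8.54, then the shift along the tool's x, y, z in cm, then the turn about the tool's z in degrees. In form: [[fingers, [x, y, z], spin], ...]. A call has exactly 8 rows; each row shifts and turns the pose as measured when the row begins, along the tool's axes as they then stand; what a row does not reach is not made up. A row lasts 1/10 s, in which the tool goes at most 50 mm and 8.59 degrees, less where a joint would pass 70% of its speed; a pose out of reach is approached as far as the arm can. A call is refused whole if a number of a shift passes 5 or a number of a turn 8.59, either way. A call with a gripper value outside its range is refused whole. The fingers move at their own pace and stop on an object; "force" is the grip in N (left out, the last holds). Time passes only in rows, so rows that do not move let the fingers close, or fill a call up. It gives the time, the measured TCP pose, the force and the opening at its end, in the units of the state.
- robot.sense(): the state, without advancing time (a new reading comes with each control period).
- robot.capture(name): name is "side" or "top"; returns (picture, depth): 384x512x3 uint8, red, green, blue; 384x512 float32, mm along the optical axis (not along the pixel's ray), 0 where there is no reading.
- robot.camera_model(name): a dict with "fx", "fy", "cx", "cy" (pixels), "eye" and "rotation" of the camera in the world. Camera axes: x right, y up, looking along -z (the intrinsics and any distortion apply to the point x, -y, -z); pixel columns grow to the right and rows downward; lengths in mm; the calibration is good to about 2 mm. A picture is of the moment at which its call begins. camera_model takes no time and is no camera call.
- robot.hand_in(): hands the job in, once; it reports no verdict.
Trained networks look in the newest picture that a camera, given by its name, has taken for a name from the list of things; names that differ only in an ending like _2 or _b are one class to them, and where a whole thing is asked for, a point or a joint stands for the part that bears it (a point fixed in the world has none). Each returns a list of dicts, best first, with "score" (0 to 1); they miss things now and then, are a little off and sometimes report something else, mostly with a low value. They report only what shows in the picture. A call takes as long as a camera call.
- robot.outline_of(camera, label): "pixels" (384x512 bool, what is visible of it) and "at" ([column, row] in pixels, amid what is visible of it).
- robot.pinpoint(camera, label): "at" ([column, row] in pixels: a listed point, or the origin of a listed thing).
The state is a dict: "clock": time; "q": joint angles; "joint_velocities": joint speeds; "tau": joint torques, N m; "tool_pos": TCP position; "tool_rot": TCP orientation; "wrist_force": force on the tool from outside, world axes, zero at the start; "moment": the same for the moment, N m; "grip_width": finger opening in mm.
Only numpy, scipy, OpenCV 4.12 (cv2) and the standard library are available. Lean on these libraries where they do the work, as an engineer would, in place of code of your own. Each camera call takes 0.05 s, during which the arm holds its last target. There are 200 camera calls.

## Task

Open the glazed lid of the display chest and leave it propped: lift it by the wooden handle of its prop rod, swing the rod down beside the chest, feel gently along the steel bar for the hole, and let the rod's foot sink fully into it so that it alone carries the lid when you let go. Do not press the rod hard against the bar, do not let the lid slam, and leave the other goods on the stall where they are.

Things in the scene. Friction and masses are not known exactly. Their poses are not given: they have to be found in the camera images.
- chest: Wooden display chest, 240 (x) by 300 (y) by 120 mm high, fixed to the table; origin at the centre of its underside. Its x axis points from the front (robot side) to the back, y to the left, z up. The lid is hinged along the back edge.
- lid (a joint): Lid angle in rad about the hinge line, 0 closed, growing as the front edge rises, limit 1.3. The lid (wooden frame, clear pane, 250 x 305 x 14 mm, 0.4 to 0.75 kg) falls shut if let go. When rightly propped it stands at about 0.6.
- hinge (a point): Point on the hinge line, middle of the chest: chest frame (120, 0, 120) mm.
- pivot (a point): Pivot of the prop rod, a pin on the lid's front left corner: in the lid's frame (origin at the hinge point, x along the lid to the back, z its upward normal; parallel to the chest's when closed) at (-235, 172, 7) mm.
- prop (a joint): Angle of the prop rod relative to the lid, rad, -0.3 to 2.1; a stiff pivot (0.04 N m) keeps it where left. With the lid closed, at 0 the rod points from its pivot to the front and 32 degrees below level; growing values swing the foot down, then to the back: rod's angle below level = 32 degrees + prop - lid. It moves only in the upright plane y = 172 mm of the chest frame.
- handle (a point): Grip point of the rod's wooden handle, 65 mm from the pivot. The handle is the straight continuation of the rod beyond the pivot, pointing up and to the back while the lid is closed; 14 mm wide (chest y), 16 mm deep, 64 mm long (24 to 88 mm from the pivot). Pinch it across the 14 mm from above; it then lifts the lid, and turning it turns the rod.
- foot (a point): Flat-ended tip of the round steel prop rod, 10 mm thick, on its centre line, 170 mm from the pivot.
- rail: Ledge on the chest's left side with a level steel bar 137 x 36 mm. Origin in the bar's top face, chest frame (-60, 171, 100) mm, axes as the chest's. The bar's one hole, 15 (x) by 18 mm, is 12 mm deep, closed below, centred 60 mm from the bar's front end. The bar was clamped by eye: the hole is up to 18 mm before or behind this origin; sight or touch tells. Over 22 N on the bar is too hard.
- jar: Bystander: amber glass jar, 68 mm wide, 85 mm high, near the chest's front; leave it.
- garlic0: Bystander: garlic bulb, 52 mm wide, 53 mm high; leave it.
- garlic1: Bystander: garlic bulb, 52 mm wide, 53 mm high; leave it.
- water: Bystander: clear bottle, 64 mm wide, 200 mm high; leave it.
- bowl: Bystander: blue bowl, 110 mm wide, 45 mm high; leave it.
- weight: Bystander: brass weight, 44 mm wide, 58 mm high; leave it.
- spoon: Bystander: wooden spoon lying flat; leave it.

How it is judged (in metres and radians):
On the way, in this order (a step that is already met when the one before it is completed fails the run):
1. the lid is lifted clear (over 0.6 rad), the foot above the bar (value of joint lid above 0.6 rad and z of foot in the frame of chest above 0.1 m), for 0.1 s.
2. the foot is down in the hole, 7 mm or more below the bar's top (z of foot in the frame of rail below -0.007 m and x of foot in the frame of rail between -0.028 and 0.028 m and value of joint lid above 0.45 rad), for 0.2 s.
At the end, for the whole second after the job is handed in: The lid stands at rest (under 0.05 rad/s) at 0.45 to 0.75 rad, carried by the prop rod alone, whose foot is in the hole of the bar: at least 7 mm below the bar's top face and within 28 mm of the rail's origin along the bar (all of step 2 and value of joint lid below 0.75 rad and velocity of joint lid between -0.05 and 0.05 rad/s); the robot touches nothing.
It fails at once if the prop rod is pressed against the bar with more than 22 N (contact force between prop and rail above 22 N).
It fails at once if the lid drops or slams (closing faster than 3 rad/s) (velocity of joint lid below -3 rad/s).
It fails at once if another thing on the stall is moved more than 30 mm (distance of any of jar, garlic0, garlic1, water, bowl, weight, spoon from where it was at the start of the episode above 0.03 m).
It also fails if it takes over 72 s, if anything falls off the work surface, if the arm or the gripper's body presses on something with over 40 N, if the wrist force passes 120 N, or if a joint passes its speed limit or range.

## Working session

There is one attempt and no reset: what is moved stays moved. The work goes in short steps, Python scripts to look and compute and a tool call to move; the robot and the scene stay as the last step left them, time stands still between calls to the robot, and variables do not carry over. Pictures are saved under pics/ and viewed, about 8 in all and at most 12, crops included, and the job is handed in when it is done.

Besides the shell and the picture viewer there is one more tool, called after ">>>" as a command line: name --argument value ..., lists and objects as JSON in quotes. send_rows: Moves the arm, as the interface text tells. Its arguments: {"type":"object","properties":{"rows":{"type":"array"},"force":{"type":"number"}},"required":["rows"]}

```bash
mkdir -p pics
cat > h.py <<'E'
from bench import robot
import numpy as np, cv2
from scipy.spatial.transform import Rotation as R
def model(n):
    m=robot.camera_model(n); r=np.array(m["rotation"],float)
    if r.shape!=(3,3): r=R.from_quat(r).as_matrix()
    return m,r
def ray(n,at):
    m,r=model(n); d=np.array([(at[0]-m["cx"])/m["fx"],-(at[1]-m["cy"])/m["fy"],-1.])
    return np.array(m["eye"],float),r@d
def world(n,at,depth):
    e,d=ray(n,at); return e+d*depth
def atz(n,at,z):
    e,d=ray(n,at); return e+d*(z-e[2])/d[2]
def proj(n,p):
    m,r=model(n); c=r.T@(np.array(p,float)-np.array(m["eye"])); return np.array([m["cx"]+m["fx"]*c[0]/-c[2], m["cy"]-m["fy"]*c[1]/-c[2]])
E
python3 - <<'E'
from h import *
np.set_printoptions(precision=1,suppress=True)
for n in("side","top"):
    p,d=robot.capture(n); cv2.imwrite(f"pics/{n}0.png",p[:,:,::-1]); np.save(f"{n}d.npy",d)
    m,_=model(n); print(n,m)
    for l in("chest","hinge","pivot","handle","foot","rail"):
        for x in robot.pinpoint(n,l)[:2]:
            a=x["at"]; i,j=int(round(a[1])),int(round(a[0])); dd=d[min(max(i,0),383),min(max(j,0),511)]
            print(l,np.array(a),round(x["score"],2),dd,world(n,a,dd))
print(robot.sense())
E
```

```text
side {'fx': 347.559318362455, 'fy': 347.559318362455, 'cx': 254.34000350709903, 'cy': 190.31103795366866, 'eye': array([508.4, 768.3, 763.7]), 'rotation': array([-0. ,  0.4,  0.9, -0. ])}
chest [229.7 204.4] 0.73 961.03284 [640.6  51.5 132.5]
hinge [194.4 174.4] 0.84 1068.6466 [770.2 -75.  132.3]
hinge [307.3 326.5] 0.22 787.0108 [421.3 335.   33.3]
pivot [274.5 212.6] 0.81 939.4028 [515.5  69.2 131.1]
handle [251.6 201.7] 0.93 910.4355 [577.1  79.1 172.1]
foot [326.  235.8] 0.62 1054.0381 [355.8  11.7   1.2]
rail [254.3 217.9] 0.92 971.0848 [570.8  60.5  97.4]
top {'fx': 365.45175261464124, 'fy': 365.45175261464124, 'cx': 258.0810212226558, 'cy': 194.97695167047002, 'eye': array([ 404.9,  -46. , 1280.8]), 'rotation': array([-0.1,  0. ,  0.7, -0.7])}
chest [279.3 174.8] 0.82 1166.733 [623.7 -89.9 131.8]
hinge [276.1 132.1] 0.68 1185.3339 [764.6 -81.7 132.1]
pivot [229.2 210.7] 0.95 1148.4869 [509.8  69.4 138.2]
handle [224.8 193.6] 0.77 1208.4005 [571.4  89.4  86.5]
foot [235.  253.5] 0.81 1259.5391 [373.6  62.2   7.7]
foot [230.2 208.3] 0.22 1157.1357 [518.1  67.  130.6]
rail [227.9 194.3] 0.93 1128.1964 [558.1  70.8 165.2]
{'clock': 0.7, 'q': array([ 1.1,  0.3,  0. ,  1.5, -0. ,  1.3, -0. ]), 'joint_velocities': array([-0.,  0., -0.,  0.,  0.,  0.,  0.]), 'tau': array([ -0. , -38. ,   0.1, -23.1,   0. ,   0. ,   0. ]), 'tool_pos': array([ 247.5, -491.1,  404.7]), 'tool_rot': array([ 1. ,  0.2, -0. ,  0. ]), 'wrist_force': array([-0.2, -0.1, -0.7]), 'moment': array([ 0., -0., -0.]), 'grip_width': 85.56447265891696}
```

```bash
cat > fit.py <<'E'
from h import *
from scipy.optimize import least_squares
c,s=np.cos(np.radians(32)),np.sin(np.radians(32))
P=dict(chest=(0,0,0),hinge=(120,0,120),pivot=(-115,172,127),handle=(-115+65*c,172,127+65*s),foot=(-115-170*c,172,127-170*s),rail=(-60,171,100))
O=[("side","hinge",194.4,174.4),("side","pivot",274.5,212.6),("side","handle",251.6,201.7),("side","rail",254.3,217.9),("side","chest",229.7,204.4),("side","foot",326,235.8),
("top","hinge",276.1,132.1),("top","pivot",229.2,210.7),("top","handle",224.8,193.6),("top","foot",235,253.5),("top","rail",227.9,194.3),("top","chest",279.3,174.8)]
def tw(v,p): 
    a=v[2]; return np.array([v[0]+np.cos(a)*p[0]-np.sin(a)*p[1],v[1]+np.sin(a)*p[0]+np.cos(a)*p[1],p[2]])
def f(v): return np.concatenate([proj(n,tw(v,P[l]))-(u,w) for n,l,u,w in O])
if __name__=="__main__":
    np.set_printoptions(precision=2,suppress=True)
    r=least_squares(f,[625,-85,.1],loss="soft_l1"); print(r.x)
    for o,e in zip(O,r.fun.reshape(-1,2) if len(r.fun)==24 else []): print(o[:2],e)
    for k in P: print(k,tw(r.x,P[k]))
    np.save("chest.npy",r.x)
    st=robot.sense(); print(R.from_quat(st["tool_rot"]).as_matrix())
    a=[cv2.imread("pics/side0.png"),cv2.imread("pics/top0.png")]
    for im,n in zip(a,("side","top")):
        for k in P: cv2.circle(im,tuple(int(x) for x in proj(n,tw(r.x,P[k]))),2,(0,0,255),-1)
    cv2.imwrite("pics/both.png",np.hstack([cv2.resize(a[0][100:370,100:400],(400,360)),cv2.resize(a[1][80:350,130:430],(400,360))]))
E
python3 fit.py
```

```text
[648.2  -92.95   0.1 ]
('side', 'hinge') [1.63 2.23]
('side', 'pivot') [-0.14  0.35]
('side', 'handle') [2.66 1.47]
('side', 'rail') [-0.31  1.87]
('side', 'chest') [5.71 1.63]
('side', 'foot') [-3.25  0.7 ]
('top', 'hinge') [-0.51  0.25]
('top', 'pivot') [ 1.4 -1.6]
('top', 'handle') [ 2.91 -3.14]
('top', 'foot') [2.57 0.52]
('top', 'rail') [ 2.09 -1.11]
('top', 'chest') [-0.56  0.19]
chest [648.2  -92.95   0.  ]
hinge [767.54 -80.42 120.  ]
pivot [515.86  66.09 127.  ]
handle [570.68  71.85 161.44]
foot [372.48  51.03  36.91]
rail [570.66  70.85 100.  ]
[[ 0.89  0.45 -0.  ]
 [ 0.45 -0.89 -0.  ]
 [-0.    0.   -1.  ]]
```

View pics/both.png

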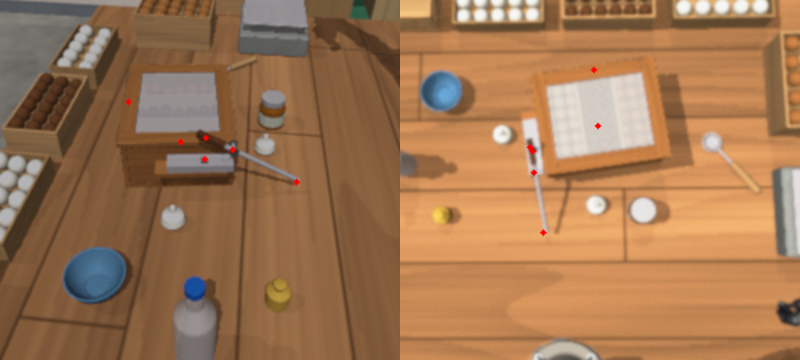

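Run:
```python
from h import *
from fit import tw
np.set_printoptions(precision=2,suppress=True)
def cloud(n,mask,d):
    v,u=np.nonzero(mask&(d>0)); m,r=model(n); z=d[v,u]
    c=np.stack([(u-m["cx"])/m["fx"]*z,-(v-m["cy"])/m["fy"]*z,-z],1); return c@r.T+np.array(m["eye"]),u,v
D={n:np.load(n+"d.npy") for n in("side","top")}
for n in("top","side"):
    d=D[n]; w,u,v=cloud(n,d>0,d)
    k=(abs(w[:,2]-134)<(5 if n=="top" else 5))&(w[:,0]>480)&(w[:,0]<800)&(w[:,1]>-270)&(w[:,1]<95)
    im=np.zeros((384,512),np.uint8); im[v[k],u[k]]=1
    im=cv2.morphologyEx(im,cv2.MORPH_OPEN,np.ones((3,3)))
    q=np.nonzero(im.ravel())[0]; pts=np.array([atz(n,(i%512,i//512),134)[:2] for i in q],np.float32)
    (c,s,a)=cv2.minAreaRect(pts); print(n,c,s,a,len(q))
x=np.load("chest.npy"); 
for n in("side","top"):
    for o in robot.outline_of(n,"rail")[:1]:
        w,u,v=cloud(n,o["pixels"],D[n]); k=abs(w[:,2]-100)<8; w=w[k]
        ca,sa=np.cos(x[2]),np.sin(x[2]); e=w[:,:2]-x[:2]; cx=e[:,0]*ca+e[:,1]*sa; cy=-e[:,0]*sa+e[:,1]*ca
        print(n,o["score"],len(w),np.percentile(cx,[0,2,98,100]),np.percentile(cy,[0,2,98,100]),np.median(w[:,2]))
p=cv2.imread("pics/side0.png"); c=p[185:250,215:345]; cv2.imwrite("pics/c1.png",cv2.resize(c,None,fx=6,fy=6,interpolation=cv2.INTER_CUBIC))
```

```text
Traceback (most recent call last):
  File "h.py", line 14, in atz
    e,d=ray(n,at); return e+d*(z-e[2])/d[2]
        ~~~^^^^^^
  File "h.py", line 9, in ray
    m,r=model(n); d=np.array([(at[0]-m["cx"])/m["fx"],-(at[1]-m["cy"])/m["fy"],-1.])
        ~~~~~^^^
  File "h.py", line 5, in model
    m=robot.camera_model(n); r=np.array(m["rotation"],float)
ValueError: time passes only in moves, steps and waits
```

```bash
python3 - <<'E'
s=open('h.py').read().replace("def model(n):","from functools import lru_cache\n@lru_cache\ndef model(n):")
open('h.py','w').write(s)
E
cat > m1.py <<'E'
from h import *
from fit import tw
np.set_printoptions(precision=2,suppress=True)
def cloud(n,mask,d):
    v,u=np.nonzero(mask&(d>0)); m,r=model(n); z=d[v,u]
    c=np.stack([(u-m["cx"])/m["fx"]*z,-(v-m["cy"])/m["fy"]*z,-z],1); return c@r.T+np.array(m["eye"]),u,v
if __name__=="__main__":
    D={n:np.load(n+"d.npy") for n in("side","top")}
    for n in("top","side"):
        d=D[n]; w,u,v=cloud(n,d>0,d)
        k=(abs(w[:,2]-134)<6)&(w[:,0]>480)&(w[:,0]<800)&(w[:,1]>-270)&(w[:,1]<95)
        im=np.zeros((384,512),np.uint8); im[v[k],u[k]]=1
        im=cv2.morphologyEx(im,cv2.MORPH_OPEN,np.ones((5,5)))
        vv,uu=np.nonzero(im); pts=np.array([atz(n,(a,b),134)[:2] for a,b in zip(uu,vv)],np.float32)
        print(n,cv2.minAreaRect(pts),len(uu))
    x=np.load("chest.npy"); ca,sa=np.cos(x[2]),np.sin(x[2])
    for n in("side","top"):
        for o in robot.outline_of(n,"rail")[:1]:
            w,u,v=cloud(n,o["pixels"],D[n]); k=abs(w[:,2]-100)<8; w=w[k]
            e=w[:,:2]-x[:2]; cx=e[:,0]*ca+e[:,1]*sa; cy=-e[:,0]*sa+e[:,1]*ca
            print(n,o["score"],len(w),np.percentile(cx,[0,2,98,100]),np.percentile(cy,[0,2,98,100]),np.median(w[:,2]))
    p=cv2.imread("pics/side0.png"); c=p[185:250,215:345]; cv2.imwrite("pics/c1.png",cv2.resize(c,None,fx=6,fy=6,interpolation=cv2.INTER_CUBIC))
E
python3 m1.py
```

```text
top ((653.9013061523438, -91.79695129394531), (250.5802459716797, 304.58355712890625), 7.8474273681640625) 3539
side ((651.2888793945312, -86.0732421875), (248.8456268310547, 309.3484802246094), 7.905205726623535) 2179
side 0.81 519 [-115.84 -112.74   17.52   20.26] [147.44 154.48 191.05 193.22] 98.81092021982602
top 0.79 282 [-107.42 -104.55   20.71   23.14] [152.09 153.53 188.16 189.7 ] 100.76065658198218
```

View pics/c1.png

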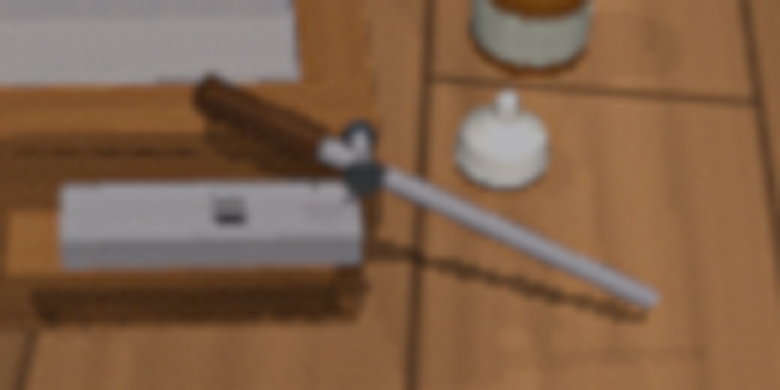

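```bash
cat > m2.py <<'E'
from h import *
from fit import *
np.set_printoptions(precision=2,suppress=True)
hole=atz("side",(253.3,219.8),100); print("hole",hole)
for yaw in(.12,.137):
    O2=[o for o in O if o[1] not in("rail","chest")]
    def g(p): return np.concatenate([proj(n,tw([p[0],p[1],yaw],P[l]))-(u,w) for n,l,u,w in O2])
    r=least_squares(g,[650,-90],loss="soft_l1"); x=np.array([*r.x,yaw]); print(x,r.cost)
    def inv(w): e=w[:2]-x[:2]; ca,sa=np.cos(yaw),np.sin(yaw); return e[0]*ca+e[1]*sa,-e[0]*sa+e[1]*ca
    print(r.fun.reshape(-1,2).tolist()); print("hole chest",inv(hole))
    for k in((62,222),(361,230)):   # bar front-face lower top edge
        pass
    for k in P: print(k,tw(x,P[k]))
    for u,v in((62,198),(360,207)): print("bar end",inv(atz("side",(215+u/6,185+v/6),100)))
    for u,v in((360,177),(345,270)): pass
E
python3 m2.py
```

```text
hole [572.54  71.18 100.  ]
[649.58 -89.78   0.12] 16.615506153156858
[[0.8807072078741385, 3.1581121907416616], [0.22475608731303964, 0.6604257181874118], [3.0116622658900667, 1.9818344293761356], [-2.9952423748775345, 0.4531291908517687], [-2.047187873612188, -0.07282239631572907], [1.0493678997686118, -1.2712221276509297], [2.2787009931826674, -2.771759221912305], [2.891270785669093, 0.7595665637385309]]
hole chest (np.float64(-57.21810158267104), np.float64(169.02277730452423))
chest [649.58 -89.78   0.  ]
hinge [768.72 -75.41 120.  ]
pivot [514.82  67.22 127.  ]
handle [569.54  73.82 161.44]
foot [371.69  49.96  36.91]
rail [569.54  72.81 100.  ]
bar end (np.float64(20.34613513394204), np.float64(161.49988655539838))
bar end (np.float64(-117.39879826626665), np.float64(168.0390359700711))
[650.86 -86.99   0.14] 18.825177467593335
[[0.1922953006029502, 4.056247854747028], [0.7186189538949748, 0.8177361524573143], [3.5178678550362577, 2.3701159040309108], [-2.663201681221665, -0.005464814687911712], [-3.5199522123163547, -0.3527406461957412], [0.8990341574229319, -0.8404374850964587], [1.8251690242674954, -2.2920113908021733], [3.4716907406640303, 1.0722820469950136]]
hole chest (np.float64(-55.98703914220218), np.float64(167.3834847685097))
chest [650.86 -86.99   0.  ]
hinge [769.74 -70.6  120.  ]
pivot [513.45  67.7  127.  ]
handle [568.06  75.22 161.44]
foot [370.63  48.01  36.91]
rail [568.07  74.22 100.  ]
bar end (np.float64(21.438106829299084), np.float64(158.5431525379997))
bar end (np.float64(-116.17576272173346), np.float64(167.42290814762865))
```

>>> send_rows --rows '[[6,[0,0,0],6.5],[6,[0,0,0],6.5],[6,[0,0,0],6.5],[6,[3,-3.9,0],0],[6,[3,-3.9,0],0],[6,[3,-3.9,0],0],[6,[3,-3.9,0],0],[6,[3,-3.9,0],0]]' --force 30

```text
clock: 1.6
tool_pos: [373.5, -283.6, 403.5]
tool_rot: [0.999, 0.045, -0.001, 0.004]
wrist_force: [1.4, 0.2, 0.2]
grip_width: 59.9
```

>>> send_rows --rows '[[6,[3,-3.9,0],0],[6,[3,-3.9,0],0],[6,[3,-3.9,0],0],[6,[3,-3.9,0],0],[6,[3,-3.9,0],0],[6,[3,-3.9,0],0],[6,[3,-3.9,0],0],[6,[0,0,0],0]]'

```text
clock: 2.4
tool_pos: [560.8, 21.9, 403.2]
tool_rot: [0.999, 0.05, 0.003, 0.002]
wrist_force: [-0.5, -0.4, 0.3]
grip_width: 60.0
```

```bash
cat > st.py <<'E'
from h import *
from fit import tw
np.set_printoptions(precision=2,suppress=True)
X=np.array([650.,-89,.125])
def go(chest_pt, verbose=True):
    s=robot.sense(); M=R.from_quat(s["tool_rot"]).as_matrix(); g=np.array(s["tool_pos"])+155*M[:,2]
    e=g[:2]-X[:2]; ca,sa=np.cos(X[2]),np.sin(X[2]); gc=np.array([e[0]*ca+e[1]*sa,-e[0]*sa+e[1]*ca,g[2]])
    print("t",s["clock"],"grasp world",g,"chest",gc,"F",s["wrist_force"],"w",s["grip_width"],"yaw err deg",np.degrees(np.arctan2(M[1,0],M[0,0])-X[2]))
    print("tool shift cm",M.T@(tw(X,chest_pt)-g)/10)
    return s,gc
E
python3 -c "
from st import *
go((-60,172,161))
for n in('side','top'):
  p,d=robot.capture(n); cv2.imwrite(f'pics/{n}1.png',p[:,:,::-1])
a=cv2.imread('pics/side1.png')[130:270,190:350];b=cv2.imread('pics/top1.png')[120:260,160:320]
cv2.imwrite('pics/b1.png',cv2.resize(np.hstack([a,b]),(800,350),interpolation=cv2.INTER_CUBIC))"
```

```text
t 2.4 grasp world [561.73  21.35 248.21] chest [-73.82 120.5  248.21] F [-0.51 -0.36  0.28] w 60.03092675681242 yaw err deg -1.3803130632253071
tool shift cm [ 1.21 -5.22  8.71]
```

View pics/b1.png

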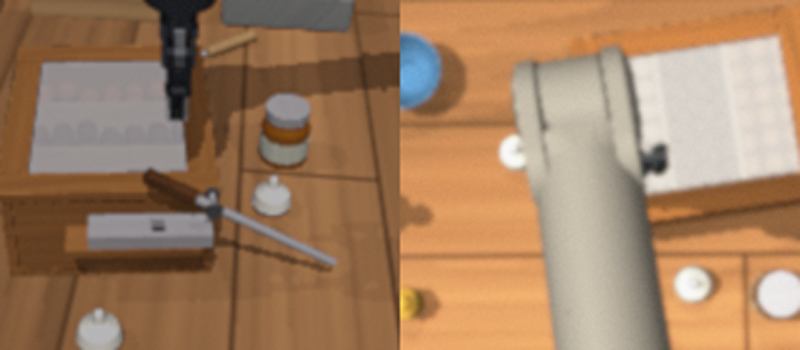

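>>> send_rows --rows '[[4.5,[0.6,-2.6,0],-1.3],[4.5,[0.6,-2.6,0],0],[4.5,[0,0,2],0],[4.5,[0,0,2],0],[4.5,[0,0,0],0],[4.5,[0,0,0],0],[4.5,[0,0,0],0],[4.5,[0,0,0],0]]'

```text
clock: 3.3
tool_pos: [566.0, 52.5, 364.8]
tool_rot: [0.999, 0.045, 0.003, 0.012]
wrist_force: [0.0, -0.1, -0.7]
grip_width: 44.8
```

```bash
python3 -c "
from st import *
s,gc=go((-60,172,161))
p,d=robot.capture('side'); cv2.imwrite('pics/side2.png',p[:,:,::-1])
print('tip px',proj('side',tw(X,gc-[0,0,18])),'grasp px',proj('side',tw(X,gc)))
print('handle px',proj('side',tw(X,(-60,172,161))))
cv2.imwrite('pics/b2.png',cv2.resize(p[150:250,200:330,::-1],None,fx=6,fy=6,interpolation=cv2.INTER_CUBIC))"
```

```text
t 3.3 grasp world [567.14  48.96 209.88] chest [-65.02 147.21 209.88] F [ 0.   -0.11 -0.74] w 44.8277393664394 yaw err deg -1.9864534444981365
tool shift cm [ 0.39 -2.61  4.83]
tip px [256.63 188.96] grasp px [256.75 183.57]
handle px [254.79 203.91]
```

View pics/b2.png

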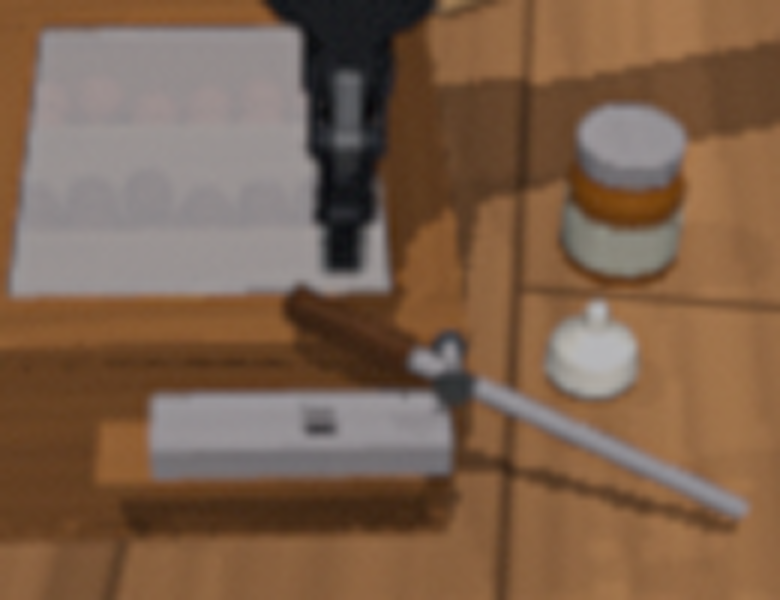

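>>> send_rows --rows '[[4.5,[0.1,-0.9,0],-1.0],[4.5,[0.1,-0.9,0],-1.0],[4.5,[0.1,-0.9,0],0],[4.5,[0,0,0.5],0],[4.5,[0,0,0.5],0],[4.5,[0,0,0.5],0],[4.5,[0,0,0],0],[4.5,[0,0,0],0]]'

```text
clock: 4.15
tool_pos: [566.3, 83.0, 348.8]
tool_rot: [0.998, 0.065, 0.004, 0.011]
wrist_force: [0.1, -1.4, 1.0]
grip_width: 45.1
```

```bash
python3 -c "
from st import *
s,gc=go((-60,172,161))"
```

```text
t 4.15 grasp world [567.71  79.63 193.8 ] chest [-60.63 177.58 193.8 ] F [ 0.14 -1.38  0.97] w 45.08193520668064 yaw err deg 0.3204734649126102
tool shift cm [0.04 0.48 3.29]
```

>>> send_rows --rows '[[4.5,[0,0.2,0.6],0],[4.5,[0,0.2,0.6],0],[4.5,[0,0,0.6],0],[4.5,[0,0,0.6],0],[4.5,[0,0,0.5],0],[4.5,[0,0,0],0],[4.5,[0,0,0],0],[4.5,[0,0,0],0]]'

```text
clock: 4.95
tool_pos: [567.2, 76.7, 316.7]
tool_rot: [0.998, 0.064, 0.003, 0.012]
wrist_force: [-0.2, -0.3, 0.1]
grip_width: 44.9
```

```bash
python3 -c "
from st import *
s,gc=go((-60,174,161))
p,d=robot.capture('side')
cv2.imwrite('pics/b3.png',cv2.resize(p[150:250,200:330,::-1],None,fx=6,fy=6,interpolation=cv2.INTER_CUBIC))"
```

```text
t 4.95 grasp world [568.43  73.14 161.74] chest [-60.72 171.05 161.74] F [-0.17 -0.33  0.08] w 44.93934031405879 yaw err deg 0.19469630788898018
tool shift cm [ 0.07 -0.3   0.07]
```

View pics/b3.png

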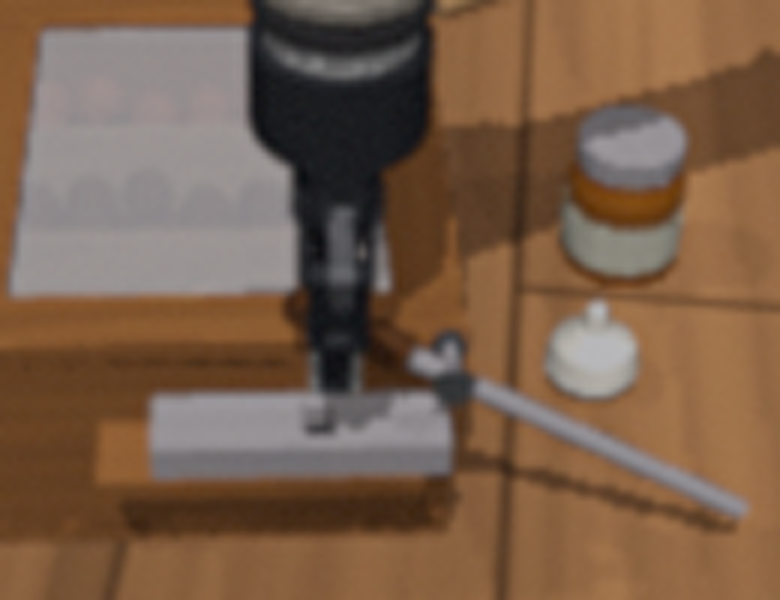

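>>> send_rows --rows '[[2.4,[0,-0.15,0],0],[2.4,[0,0,0],0],[2.4,[0,0,0],0],[2.4,[0,0,0],0],[1.0,[0,0,0],0],[0.5,[0,0,0],0],[0,[0,0,0],0],[0,[0,0,0],0]]'

```text
clock: 5.8
tool_pos: [567.9, 74.9, 318.0]
tool_rot: [0.998, 0.062, 0.005, 0.014]
wrist_force: [0.6, -1.0, -0.3]
grip_width: 13.3
```

```bash
python3 -c "
from st import *
s,gc=go((-60,174,161))"
```

```text
t 5.8 grasp world [569.62  70.75 163.03] chest [-59.84 168.52 163.03] F [ 0.58 -1.03 -0.29] w 13.272651768257818 yaw err deg -0.05745822872968744
tool shift cm [-0.02 -0.55  0.19]
```

```bash
python3 - <<'E'
s=open('st.py').read().replace("650.,-89","650.4,-92.5")+'''
from scipy.optimize import fsolve
L=65.
def piv(t): return np.array([120-235*np.cos(t)+7*np.sin(t),120+235*np.sin(t)+7*np.cos(t)])
def H(t,f): return piv(t)+L*np.array([np.cos(f),np.sin(f)])
def F(t,f): return piv(t)-170*np.array([np.cos(f),np.sin(f)])
def report(t=None,fdeg=None,guess=(.5,60)):
    tgt=H(t,np.radians(fdeg)) if t is not None else (0,0)
    s,gc=go((tgt[0],172,tgt[1]))
    a=fsolve(lambda v:H(*v)-gc[[0,2]],[guess[0],np.radians(guess[1])])
    print("lid %.3f phi %.1f"%(a[0],np.degrees(a[1])),"foot",F(*a))
    return s,gc,a
'''
open('st.py','w').write(s)
E
python3 -c "
from st import *
report(.4,45,(0.02,32))"
```

```text
t 5.8 grasp world [569.62  70.75 163.03] chest [-59.8  172.04 163.03] F [ 0.58 -1.03 -0.29] w 13.272651768257818 yaw err deg -0.05745822872968744
tool shift cm [  1.28   0.29 -10.08]
lid 0.007 phi 32.0 foot [-259.19   38.65]
```

>>> send_rows --rows '[[0,[0,0,-0.5],0],[0,[0,0,-1],0],[0,[0.1,0,-1.2],0],[0,[0.2,0,-1.2],0],[0,[0.2,0,-1.2],0],[0,[0.2,0,-1.2],0],[0,[0,0,0],0],[0,[0,0,0],0]]' --force 40

```text
clock: 6.6
tool_pos: [577.0, 76.4, 386.8]
tool_rot: [0.998, 0.061, 0.009, 0.014]
wrist_force: [3.4, -1.1, -4.6]
grip_width: 12.9
```

```bash
python3 -c "
from st import *
s,gc,a=report(.4,45,(.25,35))
p,d=robot.capture('side')
for l in('foot','pivot','handle'):
  for x in robot.pinpoint('side',l)[:1]: print(l,x['at'],x['score'])
f=F(*a);q=piv(a[0]); print(proj('side',tw(X,(f[0],172,f[1]))),proj('side',tw(X,(q[0],172,q[1]))))
cv2.imwrite('pics/b4.png',cv2.resize(p[100:250,180:350,::-1],None,fx=4,fy=4,interpolation=cv2.INTER_CUBIC))"
```

```text
t 6.6 grasp world [580.08  72.23 231.85] chest [-49.23 172.21 231.85] F [ 3.36 -1.1  -4.62] w 12.945939384363966 yaw err deg -0.13257342630783786
tool shift cm [ 0.2   0.11 -3.2 ]
lid 0.295 phi 34.5 foot [-242.92   98.77]
foot [324.8, 218.0] 0.89
pivot [269.2, 192.5] 0.75
handle [251.9, 178.8] 0.65
[320.14 219.69] [271.44 193.03]
```

View pics/b4.png

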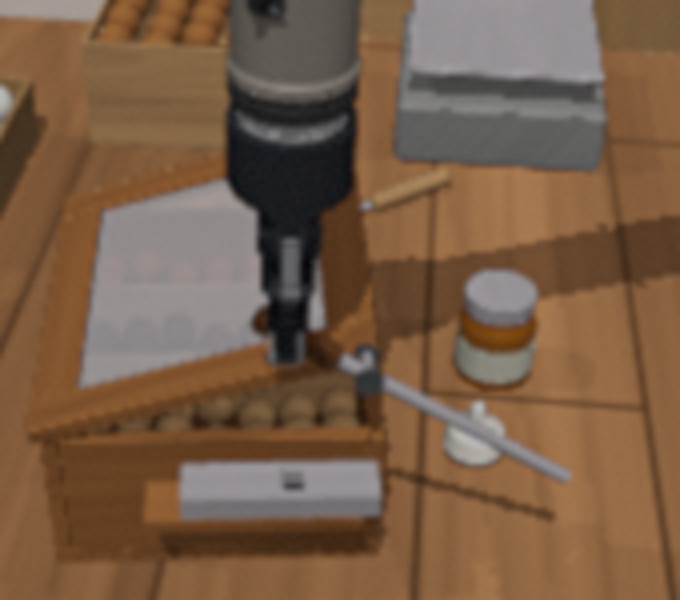

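>>> send_rows --rows '[[0,[0.3,0,-0.8],0],[0,[0.35,0,-1.2],0],[0,[0.35,0,-1.3],0],[0,[0.35,0,-1.3],0],[0,[0.35,0,-1.3],0],[0,[0.35,0,-1.3],0],[0,[0.3,0,-0.8],0],[0,[0,0,0],0]]'

```text
clock: 7.6
tool_pos: [602.6, 80.2, 470.6]
tool_rot: [0.998, 0.059, 0.01, 0.014]
wrist_force: [3.2, -1.4, -5.2]
grip_width: 13.5
```

```bash
python3 -c "
from st import *
s,gc,a=report(.75,65,(.6,50)); print(s['tool_rot'])"
```

```text
t 7.6 grasp world [606.02  75.94 315.72] chest [-23.04 172.66 315.72] F [ 3.22 -1.37 -5.22] w 13.493009073860373 yaw err deg -0.3325745172576543
tool shift cm [ 0.39  0.15 -2.84]
lid 0.639 phi 50.3 foot [-173.04  134.82]
[1.   0.06 0.01 0.01]
```

>>> send_rows --rows '[[0,[0.1,0,-0.6],0],[0,[0.1,0,-0.9],0],[0,[0.1,0,-0.9],0],[0,[0,0,-0.9],0],[0,[-0.2,0,-0.4],0],[0,[-0.4,0,-0.1],0],[0,[-0.4,0,0],0],[0,[0,0,0],0]]'

```text
clock: 8.4
tool_pos: [595.2, 79.3, 509.5]
tool_rot: [0.998, 0.058, 0.008, 0.015]
wrist_force: [3.7, -1.8, -7.2]
grip_width: 13.0
```

```bash
python3 -c "
from st import *
s,gc,a=report(.77,85,(.75,70)); print(s['tool_rot'])"
```

```text
t 8.4 grasp world [597.92  74.94 354.59] chest [-31.19 172.68 354.59] F [ 3.65 -1.8  -7.24] w 13.005852876345891 yaw err deg -0.4797982678733276
tool shift cm [-0.7   0.07  0.11]
lid 0.781 phi 80.5 foot [-69.9 122.8]
[1.   0.06 0.01 0.01]
```

```bash
cat > look.py <<'E'
from st import *
import sys
g=(float(sys.argv[3]),float(sys.argv[4])); s,gc,a=report(float(sys.argv[1]),float(sys.argv[2]),g)
p,d=robot.capture('side')
for l in('foot','pivot'):
  for x in robot.pinpoint('side',l)[:1]:
    # intersect ray with plane chest y=172
    e,r=ray('side',x['at']); n=np.array([-np.sin(X[2]),np.cos(X[2]),0]); k=(172-(e-[X[0],X[1],0])@n)/(r@n); w=e+k*r
    ee=w[:2]-X[:2]; print(l,x['at'],x['score'],'chest x',ee[0]*np.cos(X[2])+ee[1]*np.sin(X[2]),'z',w[2])
f=F(*a); print('model foot px',proj('side',tw(X,(f[0],172,f[1]))),'hole px',proj('side',tw(X,(-57,171,100))))
cv2.imwrite(f'pics/{sys.argv[5]}.png',cv2.resize(p[170:240,210:310,::-1],None,fx=7,fy=7,interpolation=cv2.INTER_CUBIC))
E
python3 look.py .77 85 .78 80 b5
```

```text
t 8.4 grasp world [597.92  74.94 354.59] chest [-31.19 172.68 354.59] F [ 3.65 -1.8  -7.24] w 13.005852876345891 yaw err deg -0.4797982678733276
tool shift cm [-0.7   0.07  0.11]
lid 0.781 phi 80.5 foot [-69.9 122.8]
foot [271.1, 210.6] 0.79 chest x -104.66427849793014 z 133.72838769778468
pivot [247.5, 162.3] 0.87 chest x -40.41270926942734 z 291.21545143580806
model foot px [258.19 213.65] hole px [253.35 219.52]
```

View pics/b5.png

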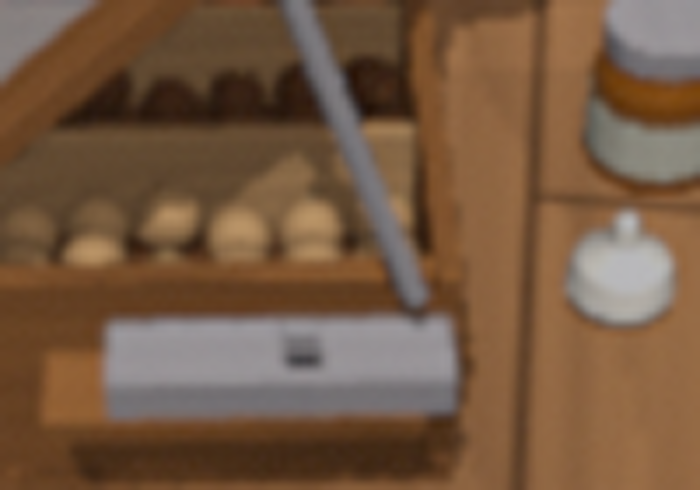

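```bash
python3 -c "
from st import *
p,d=robot.capture('side')
g=go((-31.2,172,354.6))[1]
im=p[100:220,200:300,::-1]
cv2.imwrite('pics/b6.png',cv2.resize(im,None,fx=5,fy=5,interpolation=cv2.INTER_CUBIC)); print(proj('side',tw(X,g)),proj('side',tw(X,g-[0,0,18])))
print(proj('side',tw(X,(-18.7,172,351))),proj('side',tw(X,(-42,172,290))))
"
```

```text
t 8.6 grasp world [598.02  74.95 354.43] chest [-31.1  172.67 354.43] F [ 3.63 -2.11 -7.11] w 13.258236503933933 yaw err deg -0.4701961654543127
tool shift cm [-0.01  0.07 -0.02]
[243.52 139.67] [243.56 146.39]
[238.16 140.81] [248.15 162.72]
```

View pics/b6.png

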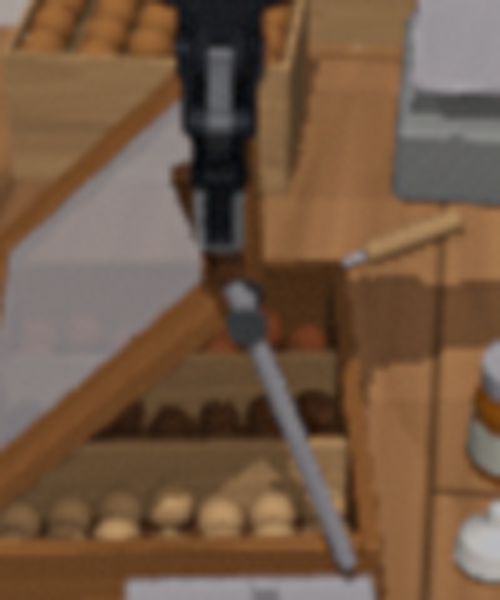

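>>> send_rows --rows '[[0,[0,0,0],0],[0,[0,0,0],0],[0,[-0.2,0,0],0],[0,[-0.2,0,0],0],[0,[-0.2,0,0],0],[0,[-0.2,0,0],0],[0,[0,0,0],0],[0,[0,0,0],0]]' --force 70

```text
clock: 9.4
tool_pos: [591.1, 78.5, 506.5]
tool_rot: [0.998, 0.059, 0.012, 0.013]
wrist_force: [2.7, -2.1, -7.9]
grip_width: 12.6
```

```bash
python3 look.py .77 85 .78 80 b7
```

```text
t 9.4 grasp world [594.99  74.56 351.58] chest [-34.15 172.67 351.58] F [ 2.67 -2.07 -7.86] w 12.616370729200671 yaw err deg -0.4036103105506514
tool shift cm [-0.4   0.07 -0.19]
lid 0.763 phi 80.4 foot [-73.32 119.87]
foot [271.4, 213.4] 0.62 chest x -105.94105456352837 z 123.46373564395071
pivot [247.8, 162.2] 0.93 chest x -41.1382236116028 z 291.5053557231335
model foot px [259.42 214.44] hole px [253.35 219.52]
```

>>> send_rows --rows '[[0,[-0.4,0,-0.15],0],[0,[-0.4,0,-0.15],0],[0,[-0.4,0,-0.15],0],[0,[-0.3,0,-0.15],0],[0,[0,0,-0.05],0],[0,[0,0,0],0],[0,[0,0,0],0],[0,[0,0,0],0]]'

```text
clock: 10.35
tool_pos: [581.5, 77.0, 508.0]
tool_rot: [0.998, 0.056, 0.019, 0.012]
wrist_force: [4.6, -1.4, -7.3]
grip_width: 12.3
```

```bash
python3 look.py .77 85 .78 80 b7
```

```text
t 10.35 grasp world [587.65  73.62 353.16] chest [-41.55 172.64 353.16] F [ 4.6  -1.37 -7.28] w 12.322091559335574 yaw err deg -0.6921262780135593
tool shift cm [ 0.34  0.06 -0.01]
lid 0.768 phi 87.6 foot [-51.31 118.36]
foot [265.5, 215.1] 0.6 chest x -90.03989307864947 z 117.28987688137909
pivot [251.5, 164.5] 0.88 chest x -50.158893895030204 z 284.7595533680291
model foot px [251.36 214.89] hole px [253.35 219.52]
```

>>> send_rows --rows '[[0,[-0.4,0,-0.05],0],[0,[-0.5,0,-0.05],0],[0,[-0.5,0,-0.05],0],[0,[-0.2,0,-0.05],0],[0,[0,0,0],0],[0,[0,0,0],0],[0,[0,0,0],0],[0,[0,0,0],0]]'

```text
clock: 11.3
tool_pos: [571.5, 75.3, 505.2]
tool_rot: [0.998, 0.056, 0.029, 0.01]
wrist_force: [4.5, -1.7, -9.0]
grip_width: 12.8
```

```bash
python3 look.py .74 98.3 .75 95 b7
```

```text
t 11.3 grasp world [580.5   72.59 350.52] chest [-48.77 172.51 350.52] F [ 4.49 -1.71 -9.02] w 12.818820341431154 yaw err deg -0.7512944494236714
tool shift cm [-0.96  0.06  0.21]
lid 0.751 phi 91.6 foot [-42.15 115.61]
foot [264.7, 214.7] 0.67 chest x -87.79767745905623 z 118.79189327007884
pivot [307.5, 327.3] 0.16 chest x -269.40865954651224 z -461.5395792839422
model foot px [248.   215.65] hole px [253.35 219.52]
```

View pics/b7.png

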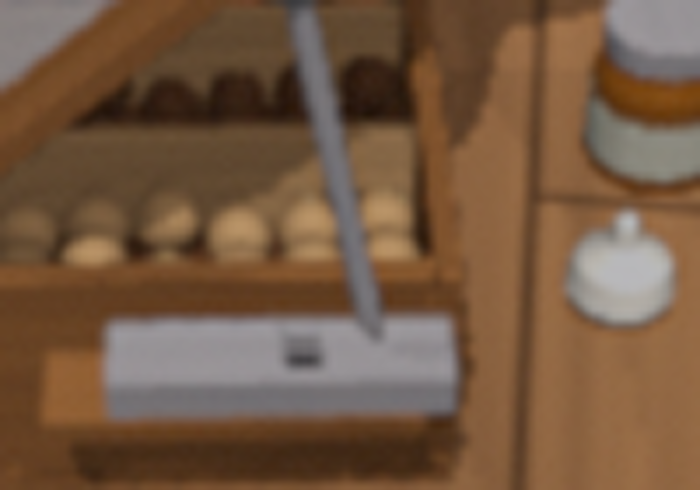

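Run:
```python
from st import *
def pt(x,z): return proj('side',tw(X,(x,172,z)))
for f,u,H0 in(((269.6,213.6),(252.1,170),(-31.2,354.5)),((263.1,217.1),(252.9,170.7),(-48.8,350.5))):
    def g(v):
        t,ph=v; a=pt(*F(t,ph)); b=pt(*piv(t)); d=(b-a)/np.linalg.norm(b-a); e=np.array(u)-a
        return [*(a-f), e[0]*d[1]-e[1]*d[0]]
    r=least_squares(g,[.75,1.3]) if 0 else __import__('scipy.optimize',fromlist=['x']).least_squares(g,[.75,1.3])
    t,ph=r.x; uu=np.array([np.cos(ph),np.sin(ph)]); e=np.array(H0)-piv(t)
    print("lid",t,"phi",np.degrees(ph),"res",r.fun,"piv",piv(t),"foot",F(t,ph),"grasp along",e@uu,"perp",e@[-uu[1],uu[0]])
```

```text
lid 0.7487520333636428 phi 71.71589478902986 res [-0.11 -0.25  0.42] piv [-47.38 285.1 ] foot [-100.72  123.68] grasp along 70.97453777710997 perp 6.408756478567634
lid 0.7139479875695274 phi 79.74935974971362 res [-0.13 -0.54  0.63] piv [-53.03 279.17] foot [-83.28 111.89] grasp along 70.93961534309084 perp 8.535119952872929
```

```bash
cat >> st.py <<'E'
L=71.4; OFF=6.8
def fitrod(f,u):
    from scipy.optimize import least_squares
    pt=lambda q: proj('side',tw(X,(q[0],172,q[1])))
    def g(v):
        a=pt(F(*v)); b=pt(piv(v[0])); d=(b-a)/np.linalg.norm(b-a); e=np.array(u)-a
        return [*(a-f), e[0]*d[1]-e[1]*d[0]]
    v=least_squares(g,[.7,1.5]).x; return v
E
python3 - <<'E'
from st import *
report(.72,89+8,(.71,87))
E
```

```text
t 11.45 grasp world [580.52  72.59 350.54] chest [-48.75 172.51 350.54] F [ 4.62 -2.69 -8.25] w 12.567989153684776 yaw err deg -0.7508994524672268
tool shift cm [-1.2   0.07 -0.12]
lid 0.714 phi 86.6 foot [-62.91 109.56]
```

>>> send_rows --rows '[[0,[-0.4,0,-0.15],0],[0,[-0.4,0,-0.15],0],[0,[-0.4,0,-0.15],0],[0,[-0.4,0,-0.15],0],[0,[-0.2,0,-0.15],0],[0,[0,0,0],0],[0,[0,0,0],0],[0,[0,0,0],0]]'

```text
clock: 12.25
tool_pos: [560.8, 73.6, 505.6]
tool_rot: [0.998, 0.056, 0.039, 0.009]
wrist_force: [5.2, -1.7, -8.3]
grip_width: 12.4
```

```bash
cat > rod.py <<'E'
# find rod in side picture: grey, low saturation, inside a region; returns foot & upper px by row scan
from st import *
import sys
p,d=robot.capture('side'); cv2.imwrite(f'pics/{sys.argv[1]}_full.png',p[:,:,::-1])
hsv=cv2.cvtColor(p,cv2.COLOR_RGB2HSV)
pts=[]
for v in range(172,206):
    row=hsv[v,235:285]; k=np.nonzero((row[:,1]<50)&(row[:,2]>60)&(row[:,2]<190))[0]
    if 2<=len(k)<=8 and k.max()-k.min()<8: pts.append((235+k.mean(),v))
pts=np.array(pts); print(len(pts))
vx,vy,x0,y0=cv2.fitLine(pts.astype(np.float32),cv2.DIST_HUBER,0,.01,.01).ravel()
at=lambda v:(x0+(v-y0)*vx/vy,v)
print("rod line at 172",at(172),"at 205",at(205),"at 218",at(218))
for x in robot.pinpoint('side','foot')[:1]: print('foot',x)
report(.72,97,(.71,90))
# solve lid,phi given rod line and grasp point at distance (71,8.5)
s=robot.sense()
cv2.imwrite(f'pics/{sys.argv[1]}.png',cv2.resize(p[170:240,210:310,::-1],None,fx=7,fy=7,interpolation=cv2.INTER_CUBIC))
E
python3 rod.py r1
```

```text
34
rod line at 172 (np.float32(251.60063), 172) at 205 (np.float32(255.42519), 205) at 218 (np.float32(256.93182), 218)
foot {'at': [258.1, 215.6], 'score': 0.64}
t 12.35 grasp world [572.84  71.55 351.04] chest [-56.51 172.44 351.04] F [ 5.03 -1.94 -8.47] w 12.335999447018349 yaw err deg -0.6860730111986306
tool shift cm [-0.42  0.05 -0.04]
lid 0.717 phi 93.2 foot [-42.92 110.02]
```

View pics/r1.png

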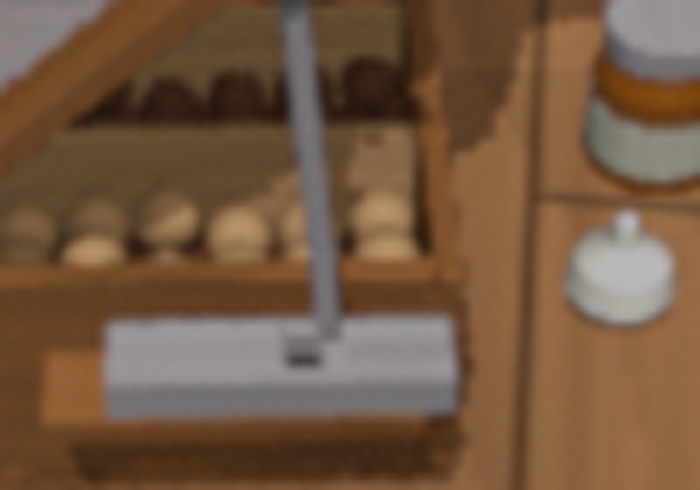

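Run:
```python
from st import *
v=fitrod((256.7,217.6),(251.6,172)); print(v[0],np.degrees(v[1]),piv(v[0]),F(*v))
uu=np.array([np.cos(v[1]),np.sin(v[1])]); e=np.array([-56.5,351.04])-piv(v[0]); print(e@uu,e@[-uu[1],uu[0]])
for x in (-64,-60,-57,-54): print(x,proj('side',tw(X,(x,172,100))),proj('side',tw(X,(x,172,110))))
```

```text
0.7250007591431453 85.1711306259053 [-51.26 281.08] [-65.57 111.68]
69.27371532467363 11.11561690613063
-64 [255.88 219.76] [255.95 217.11]
-60 [254.44 219.77] [254.49 217.12]
-57 [253.35 219.77] [253.4  217.12]
-54 [252.27 219.78] [252.31 217.13]
```

```bash
cat >> st.py <<'E'
AL,PE=69.3,11.1
def Hc(t,f): u=np.array([np.cos(f),np.sin(f)]); return piv(t)+AL*u+PE*np.array([-u[1],u[0]])
def state(g=None):
    if g is None: g=go((0,172,0))[1]
    a=fsolve(lambda v:Hc(*v)-[g[0],g[2]],[.66,1.5]); print("lid %.3f phi %.1f foot"%(a[0],np.degrees(a[1])),F(*a)); return a
E
python3 - <<'E'
from st import *
for h in((-56.5,351),(-56.5,339),(-56.5,336),(-60,340),(-62,338)): print(h);state((h[0],0,h[1]))
E
```

```text
(-56.5, 351)
lid 0.725 phi 85.1 foot [-65.74 111.62]
(-56.5, 339)
lid 0.657 phi 76.5 foot [-101.43  103.69]
(-56.5, 336)
lid 0.641 phi 74.7 foot [-108.99  102.26]
(-60, 340)
lid 0.661 phi 79.9 foot [-90.88 102.44]
(-62, 338)
lid 0.650 phi 80.2 foot [-91.66 100.29]
```

>>> send_rows --rows '[[0,[-0.3,0,0.15],0],[0,[-0.3,0,0.15],0],[0,[-0.3,0,0.15],0],[0,[-0.2,0,0.15],0],[0,[0,0,0],0],[0,[0,0,0],0],[0,[0,0,0],0],[0,[0,0,0],0]]'

```text
clock: 13.15
tool_pos: [552.3, 72.6, 498.7]
tool_rot: [0.997, 0.056, 0.044, 0.009]
wrist_force: [4.7, -1.9, -7.9]
grip_width: 12.4
```

```bash
python3 rod.py r2; python3 -c "
from st import *
state()"
```

```text
34
rod line at 172 (np.float32(253.81993), 172) at 205 (np.float32(257.18005), 205) at 218 (np.float32(258.50375), 218)
foot {'at': [258.8, 217.5], 'score': 0.86}
t 13.25 grasp world [566.    70.59 344.3 ] chest [-63.41 172.34 344.3 ] F [ 5.84 -1.43 -8.38] w 12.151368380229037 yaw err deg -0.6242624465388743
tool shift cm [ 0.32  0.05 -0.65]
lid 0.679 phi 94.0 foot [-46.63 103.48]
t 13.25 grasp world [566.    70.59 344.3 ] chest [-63.41 172.34 344.3 ] F [ 5.84 -1.43 -8.38] w 12.151368380229037 yaw err deg -0.6242624465388743
tool shift cm [ 3.34 -0.83 34.84]
lid 0.687 phi 85.9 foot [-69.53 104.82]
```

>>> send_rows --rows '[[0,[-0.2,0,0.1],0],[0,[-0.2,0,0.1],0],[0,[-0.2,0,0.1],0],[0,[0,0,0],0],[0,[0,0,0],0],[0,[0,0,0],0],[0,[0,0,0],0],[0,[0,0,0],0]]'

```text
clock: 14.05
tool_pos: [548.0, 72.0, 495.9]
tool_rot: [0.997, 0.057, 0.048, 0.009]
wrist_force: [5.8, -2.5, -8.1]
grip_width: 12.3
```

```bash
python3 rod.py r3; python3 -c "
from st import *
state()"
```

```text
34
rod line at 172 (np.float32(254.6596), 172) at 205 (np.float32(257.57568), 205) at 218 (np.float32(258.72443), 218)
foot {'at': [258.3, 218.7], 'score': 0.67}
t 14.15 grasp world [563.13  70.16 341.61] chest [-66.31 172.27 341.61] F [ 5.48 -2.44 -8.12] w 12.3308947949053 yaw err deg -0.5916416182220051
tool shift cm [ 0.64  0.04 -0.89]
lid 0.665 phi 94.5 foot [-47.27 100.96]
t 14.15 grasp world [563.13  70.16 341.61] chest [-66.31 172.27 341.61] F [ 5.48 -2.44 -8.12] w 12.3308947949053 yaw err deg -0.5916416182220051
tool shift cm [ 3.34 -0.84 34.63]
lid 0.672 phi 86.4 foot [-70.22 102.08]
```

>>> send_rows --rows '[[0,[-0.15,0,0.12],0],[0,[-0.15,0,0.12],0],[0,[-0.1,0,0.1],0],[0,[0,0,0],0],[0,[0,0,0.05],0],[0,[0,0,0.05],0],[0,[0,0,0],0],[0,[0,0,0],0]]'

```text
clock: 14.95
tool_pos: [544.5, 71.6, 493.1]
tool_rot: [0.997, 0.057, 0.051, 0.009]
wrist_force: [4.9, -1.5, -8.8]
grip_width: 12.1
```

```bash
python3 rod.py r4; python3 -c "
from st import *
state()"
```

```text
32
rod line at 172 (np.float32(255.1417), 172) at 205 (np.float32(258.0861), 205) at 218 (np.float32(259.24603), 218)
foot {'at': [259.9, 220.3], 'score': 0.68}
t 15.05 grasp world [560.5   69.82 338.89] chest [-68.96 172.27 338.89] F [ 3.83 -2.23 -8.47] w 12.248694536273952 yaw err deg -0.5782573113294507
tool shift cm [ 0.94  0.04 -1.13]
lid 0.650 phi 94.9 foot [-48.39  98.37]
t 15.05 grasp world [560.5   69.82 338.89] chest [-68.96 172.27 338.89] F [ 3.83 -2.23 -8.47] w 12.248694536273952 yaw err deg -0.5782573113294507
tool shift cm [ 3.44 -0.85 34.4 ]
lid 0.657 phi 86.8 foot [-71.42  99.35]
```

>>> send_rows --rows '[[0,[-0.15,0,0.12],0],[0,[-0.1,0,0.12],0],[0,[0,0,0],0],[0,[0,0,0],0],[0,[0,0,0],0],[0,[0,0,0],0],[0,[0,0,0],0],[0,[0,0,0],0]]'

```text
clock: 15.85
tool_pos: [542.4, 71.4, 491.0]
tool_rot: [0.997, 0.057, 0.052, 0.009]
wrist_force: [4.6, -1.4, -7.6]
grip_width: 12.2
```

>>> send_rows --rows '[[0,[-0.15,0,0.12],0],[0,[-0.1,0,0.12],0],[0,[0,0,0],0],[0,[0,0,0],0],[0,[0,0,0],0],[0,[0,0,0],0],[0,[0,0,0],0],[0,[0,0,0],0]]'

```text
clock: 16.65
tool_pos: [541.0, 71.2, 491.2]
tool_rot: [0.997, 0.057, 0.056, 0.009]
wrist_force: [4.9, -3.1, -7.2]
grip_width: 12.2
```

```bash
python3 rod.py r5; python3 -c "
from st import *
state()"
```

```text
32
rod line at 172 (np.float32(256.1279), 172) at 205 (np.float32(258.1298), 205) at 218 (np.float32(258.9184), 218)
foot {'at': [258.5, 216.7], 'score': 0.93}
t 16.75 grasp world [558.54  69.52 337.22] chest [-70.94 172.21 337.22] F [ 4.69 -2.34 -7.13] w 12.321713221190517 yaw err deg -0.5744822488412551
tool shift cm [ 1.17  0.04 -1.26]
lid 0.641 phi 95.4 foot [-48.04  96.91]
t 16.75 grasp world [558.54  69.52 337.22] chest [-70.94 172.21 337.22] F [ 4.69 -2.34 -7.13] w 12.321713221190517 yaw err deg -0.5744822488412551
tool shift cm [ 3.31 -0.87 34.29]
lid 0.648 phi 87.3 foot [-71.06  97.66]
```

>>> send_rows --rows '[[0,[0,0,0.15],0],[0,[0,0,0.15],0],[0,[0,0,0],0],[0,[0,0,0],0],[0,[0,0,0],0],[0,[0,0,0],0],[0,[0,0,0],0],[0,[0,0,0],0]]'

```text
clock: 17.55
tool_pos: [540.5, 71.3, 490.6]
tool_rot: [0.997, 0.057, 0.057, 0.009]
wrist_force: [3.3, -2.6, -4.8]
grip_width: 12.5
```

>>> send_rows --rows '[[0,[0,0,0.2],0],[0,[0,0,0.2],0],[0,[0,0,0],0],[0,[0,0,0],0],[0,[0,0,0],0],[0,[0,0,0],0],[0,[0,0,0],0],[0,[0,0,0],0]]'

```text
clock: 18.35
tool_pos: [540.0, 71.3, 490.4]
tool_rot: [0.997, 0.057, 0.058, 0.009]
wrist_force: [1.6, -2.9, -0.2]
grip_width: 12.5
```

```bash
python3 rod.py r6; python3 -c "
from st import *
state()"
```

```text
33
rod line at 172 (np.float32(256.26743), 172) at 205 (np.float32(258.29733), 205) at 218 (np.float32(259.09702), 218)
foot {'at': [261.7, 220.5], 'score': 0.6}
t 18.45 grasp world [558.12  69.57 336.51] chest [-71.36 172.31 336.51] F [ 1.21 -2.58 -0.67] w 12.57326411035167 yaw err deg -0.5774482784794766
tool shift cm [ 1.22  0.05 -1.32]
lid 0.637 phi 95.3 foot [-48.96  96.15]
t 18.45 grasp world [558.12  69.57 336.51] chest [-71.36 172.31 336.51] F [ 1.21 -2.58 -0.67] w 12.57326411035167 yaw err deg -0.5774482784794766
tool shift cm [ 3.21 -0.9  34.24]
lid 0.644 phi 87.2 foot [-72.04  96.96]
```

>>> send_rows --rows '[[0,[-0.2,0,-0.04],0],[0,[-0.25,0,-0.04],0],[0,[-0.25,0,-0.04],0],[0,[0,0,0],0],[0,[0,0,0],0],[0,[0,0,0],0],[0,[0,0,0],0],[0,[0,0,0],0]]'

```text
clock: 19.25
tool_pos: [537.5, 70.8, 490.0]
tool_rot: [0.996, 0.057, 0.066, 0.008]
wrist_force: [2.5, -2.2, 0.2]
grip_width: 12.4
```

```bash
python3 rod.py r7; python3 -c "
from st import *
state()"
```

```text
33
rod line at 172 (np.float32(256.22388), 172) at 205 (np.float32(258.3089), 205) at 218 (np.float32(259.13025), 218)
foot {'at': [258.6, 220.5], 'score': 0.74}
t 19.35 grasp world [557.93  69.47 336.32] chest [-71.56 172.23 336.32] F [ 2.19 -2.21 -0.09] w 12.584251364654145 yaw err deg -0.5463779533093204
tool shift cm [ 1.26  0.04 -1.32]
lid 0.636 phi 95.4 foot [-48.98  95.98]
t 19.35 grasp world [557.93  69.47 336.32] chest [-71.56 172.23 336.32] F [ 2.19 -2.21 -0.09] w 12.584251364654145 yaw err deg -0.5463779533093204
tool shift cm [ 2.71 -0.86 34.27]
lid 0.643 phi 87.2 foot [-72.06  96.77]
```

>>> send_rows --rows '[[0,[0,0,-0.1],0],[0,[0,0,-0.1],0],[0,[0,0,0],0],[0,[-0.3,0,-0.06],0],[0,[-0.3,0,-0.06],0],[0,[-0.3,0,-0.06],0],[0,[0,0,0],0],[0,[0,0,0],0]]' --force 25

```text
clock: 20.15
tool_pos: [534.4, 70.0, 489.4]
tool_rot: [0.996, 0.057, 0.075, 0.006]
wrist_force: [2.5, -2.1, -0.3]
grip_width: 12.2
```

```bash
python3 rod.py r8; python3 -c "
from st import *
state()"
```

```text
33
rod line at 172 (np.float32(256.2778), 172) at 205 (np.float32(258.25815), 205) at 218 (np.float32(259.03827), 218)
foot {'at': [259.1, 219.5], 'score': 0.56}
t 20.25 grasp world [557.61  69.44 336.13] chest [-71.88 172.25 336.13] F [ 3.27 -2.51 -1.2 ] w 12.140525213122304 yaw err deg -0.5047517209033571
tool shift cm [ 1.32  0.04 -1.31]
lid 0.635 phi 95.5 foot [-48.68  95.85]
t 20.25 grasp world [557.61  69.44 336.13] chest [-71.88 172.25 336.13] F [ 3.27 -2.51 -1.2 ] w 12.140525213122304 yaw err deg -0.5047517209033571
tool shift cm [ 2.12 -0.77 34.3 ]
lid 0.642 phi 87.4 foot [-71.74  96.57]
```

>>> send_rows --rows '[[1.6,[0,0,0],0],[2.0,[0,0,0],0],[2.4,[0,0,0],0],[2.8,[0,0,0],0],[2.8,[0,0,0],0],[2.8,[0,0,0],0],[2.8,[0,0,0],0],[2.8,[0,0,0],0]]'

```text
clock: 21.05
tool_pos: [531.9, 74.1, 490.4]
tool_rot: [0.995, 0.061, 0.074, 0.005]
wrist_force: [-0.9, 0.6, 0.2]
grip_width: 28.1
```

```bash
python3 rod.py r9; python3 -c "
from st import *
state()
p=cv2.imread('pics/r9_full.png'); cv2.imwrite('pics/v11.png',cv2.resize(p[100:240,190:300],None,fx=4.2,fy=4.2,interpolation=cv2.INTER_CUBIC))"
```

```text
32
rod line at 172 (np.float32(256.23267), 172) at 205 (np.float32(258.04535), 205) at 218 (np.float32(258.75943), 218)
foot {'at': [259.8, 219.5], 'score': 0.63}
t 21.15 grasp world [554.7   73.84 337.04] chest [-74.21 176.97 337.04] F [ 0.68 -0.28  0.04] w 28.001666870904785 yaw err deg -0.056444077347365666
tool shift cm [ 1.54  0.52 -1.18]
lid 0.642 phi 98.2 foot [-39.61  98.13]
t 21.15 grasp world [554.7   73.84 337.04] chest [-74.21 176.97 337.04] F [ 0.68 -0.28  0.04] w 28.001666870904785 yaw err deg -0.056444077347365666
tool shift cm [ 2.43 -0.19 34.43]
lid 0.650 phi 90.2 foot [-62.21  97.78]
```

View pics/v11.png

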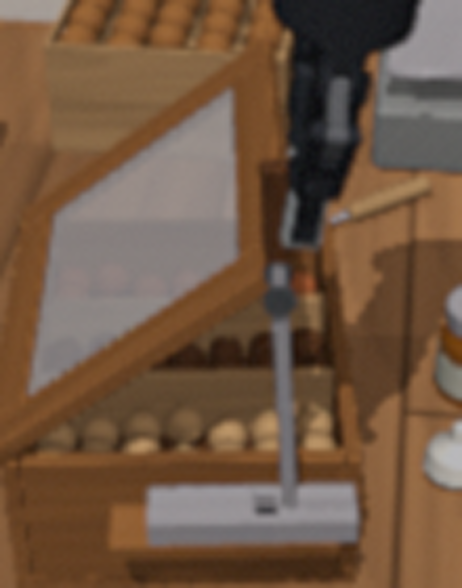

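```bash
python3 -c "
from st import *
v=fitrod((258.9,219.3),(256.23,172)); print(v[0],np.degrees(v[1]),piv(v[0]),F(*v))
go((-57,172,341)); print(proj('side',tw(X,(-57,172,341))))"
```

```text
0.6632407393041962 86.10513839158573 [-60.87 270.2 ] [-72.42 100.59]
t 21.15 grasp world [554.7   73.84 337.04] chest [-74.21 176.97 337.04] F [ 0.68 -0.28  0.04] w 28.001666870904785 yaw err deg -0.056444077347365666
tool shift cm [ 1.76  0.5  -0.13]
[254.65 144.55]
```

>>> send_rows --rows '[[2.8,[0,0.25,0],0],[2.8,[0,0.25,0],0],[2.8,[0.4,0,0],0],[2.8,[0.5,0,0],0],[2.8,[0.5,0,0],0],[2.8,[0.5,0,0],0],[2.8,[0.2,0,0],0],[2.8,[0,0,0],0]]'

```text
clock: 21.95
tool_pos: [555.7, 71.1, 493.5]
tool_rot: [0.995, 0.061, 0.074, 0.005]
wrist_force: [0.1, -0.3, 0.0]
grip_width: 27.7
```

```bash
python3 -c "
from st import *
go((-53,172,341))"
```

```text
t 21.95 grasp world [578.49  70.84 340.18] chest [-50.99 171.03 340.18] F [ 0.06 -0.33  0.02] w 27.682210426906934 yaw err deg -0.10446662045188669
tool shift cm [-0.19 -0.09 -0.11]
```

>>> send_rows --rows '[[2.0,[0,0,0],0],[1.5,[0,0,0],0],[1.0,[0,0,0],0],[0.5,[0,0,0],0],[0,[0,0,0],0],[0,[0,0,0],0],[0,[0,0,0],0],[0,[0,0,0],0]]' --force 30

```text
clock: 22.75
tool_pos: [555.5, 71.6, 493.4]
tool_rot: [0.995, 0.061, 0.074, 0.004]
wrist_force: [-0.1, -0.8, 0.3]
grip_width: 13.8
```

>>> send_rows --rows '[[0,[0,0,-0.2],0],[0,[0,0,-0.2],0],[0,[0,0,-0.2],0],[0,[0,0,0],0],[0,[0,0,0],0],[0,[0,0,0],0],[0,[0,0,0],0],[0,[0,0,0],0]]'

```text
clock: 23.55
tool_pos: [556.2, 71.4, 493.8]
tool_rot: [0.996, 0.06, 0.071, 0.003]
wrist_force: [2.9, -0.3, -4.2]
grip_width: 13.7
```

```bash
python3 rod.py r10
```

```text
33
rod line at 172 (np.float32(256.19827), 172) at 205 (np.float32(258.0239), 205) at 218 (np.float32(258.74307), 218)
foot {'at': [258.7, 220.9], 'score': 0.63}
t 23.65 grasp world [578.33  71.82 340.39] chest [-51.03 172.02 340.39] F [ 1.91 -1.27 -5.38] w 13.53612386771963 yaw err deg -0.15231046385816266
tool shift cm [-0.81  0.02 -1.2 ]
lid 0.661 phi 81.8 foot [-85.64 101.48]
```

>>> send_rows --rows '[[0,[-0.4,0,-0.1],0],[0,[-0.4,0,-0.08],0],[0,[-0.4,0,-0.08],0],[0,[0,0,0],0],[0,[0,0,0],0],[0,[0,0,0],0],[0,[0,0,0],0],[0,[0,0,0],0]]'

```text
clock: 24.45
tool_pos: [549.1, 70.2, 493.8]
tool_rot: [0.995, 0.061, 0.081, 0.002]
wrist_force: [3.5, 0.1, -5.9]
grip_width: 13.7
```

```bash
python3 rod.py r11
```

```text
32
rod line at 172 (np.float32(256.0487), 172) at 205 (np.float32(255.41208), 205) at 218 (np.float32(255.16129), 218)
foot {'at': [255.8, 217.7], 'score': 0.71}
t 24.55 grasp world [574.21  71.24 340.79] chest [-55.18 171.96 340.79] F [ 3.05  0.37 -6.42] w 13.598291711169152 yaw err deg -0.09441218398436238
tool shift cm [-0.38  0.01 -1.11]
lid 0.660 phi 85.1 foot [-75.96 100.28]
```

>>> send_rows --rows '[[0,[-0.25,0,-0.04],0],[0,[-0.25,0,-0.04],0],[0,[-0.2,0,-0.04],0],[0,[0,0,0],0],[0,[0,0,0],0],[0,[0,0,0],0],[0,[0,0,0],0],[0,[0,0,0],0]]'

```text
clock: 25.35
tool_pos: [546.0, 69.7, 493.4]
tool_rot: [0.994, 0.061, 0.088, 0.001]
wrist_force: [3.6, -0.8, -6.3]
grip_width: 13.6
```

```bash
python3 rod.py r12
```

```text
33
rod line at 172 (np.float32(255.91287), 172) at 205 (np.float32(254.9629), 205) at 218 (np.float32(254.58867), 218)
foot {'at': [255.8, 218.4], 'score': 0.5}
t 25.45 grasp world [573.34  71.15 340.86] chest [-56.06 171.98 340.86] F [ 3.14 -1.32 -5.4 ] w 13.386334403067682 yaw err deg -0.0507899843527003
tool shift cm [-0.28  0.01 -1.09]
lid 0.660 phi 85.8 foot [-73.87 100.11]
```

>>> send_rows --rows '[[0,[-0.3,0,-0.05],0],[0,[-0.35,0,-0.06],0],[0,[-0.3,0,-0.05],0],[0,[0,0,0],0],[0,[0,0,0],0],[0,[0,0,0],0],[0,[0,0,0],0],[0,[0,0,0],0]]'

```text
clock: 26.25
tool_pos: [539.2, 68.6, 492.7]
tool_rot: [0.994, 0.061, 0.094, -0.0]
wrist_force: [4.2, 0.4, -4.6]
grip_width: 13.2
```

```bash
python3 rod.py r13
```

```text
32
rod line at 172 (np.float32(255.883), 172) at 205 (np.float32(252.67552), 205) at 218 (np.float32(251.41199), 218)
foot {'at': [249.8, 218.4], 'score': 0.59}
t 26.35 grasp world [568.07  70.37 340.46] chest [-61.38 171.87 340.46] F [ 3.73 -0.7  -5.35] w 13.846174283040634 yaw err deg -0.05222891365144003
tool shift cm [ 0.26 -0.   -1.03]
lid 0.657 phi 89.7 foot [-62.83  99.07]
```

>>> send_rows --rows '[[0,[0.2,0,0.06],0],[0,[0.2,0,0.08],0],[0,[0,0,0.05],0],[0,[0,0,0],0],[0,[0,0,0],0],[0,[0,0,0],0],[0,[0,0,0],0],[0,[0,0,0],0]]'

```text
clock: 27.15
tool_pos: [540.7, 69.0, 492.0]
tool_rot: [0.994, 0.061, 0.089, 0.001]
wrist_force: [-0.4, -0.4, -1.9]
grip_width: 13.5
```

```bash
python3 rod.py r14
```

```text
32
rod line at 172 (np.float32(256.16086), 172) at 205 (np.float32(253.459), 205) at 218 (np.float32(252.39464), 218)
foot {'at': [251.0, 219.8], 'score': 0.62}
t 27.25 grasp world [568.16  70.44 339.45] chest [-61.29 171.92 339.45] F [-1.46 -0.9  -2.18] w 13.796884595486741 yaw err deg -0.03318511993213629
tool shift cm [ 0.26  0.01 -1.14]
lid 0.651 phi 88.9 foot [-65.8  98.1]
```

>>> send_rows --rows '[[0,[0.2,0,0.06],0],[0,[0.15,0,0.06],0],[0,[0,0,0],0],[0,[0,0,0],0],[0,[0,0,0],0],[0,[0,0,0],0],[0,[0,0,0],0],[0,[0,0,0],0]]'

```text
clock: 28.05
tool_pos: [542.8, 69.4, 491.6]
tool_rot: [0.994, 0.061, 0.086, 0.001]
wrist_force: [-3.0, -0.5, -2.1]
grip_width: 13.8
```

```bash
python3 rod.py r15
```

```text
31
rod line at 172 (np.float32(256.69186), 172) at 205 (np.float32(254.59549), 205) at 218 (np.float32(253.76964), 218)
foot {'at': [256.8, 219.7], 'score': 0.72}
t 28.15 grasp world [569.36  70.58 338.94] chest [-60.07 171.91 338.94] F [-2.46 -0.08 -0.05] w 13.871489840425456 yaw err deg -0.06494656586467476
tool shift cm [ 0.14  0.01 -1.21]
lid 0.649 phi 87.7 foot [-69.95  97.75]
```

>>> send_rows --rows '[[0,[0,0,0.15],0],[0,[0,0,0.2],0],[0,[0,0,0],0],[0,[0,0,0],0],[0,[0,0,0],0],[0,[0,0,0],0],[0,[0,0,0],0],[0,[0,0,0],0]]'

```text
clock: 28.95
tool_pos: [542.2, 69.4, 490.7]
tool_rot: [0.994, 0.061, 0.086, 0.002]
wrist_force: [-3.2, -1.4, -1.2]
grip_width: 13.8
```

```bash
python3 rod.py r16
```

```text
30
rod line at 172 (np.float32(256.5707), 172) at 205 (np.float32(254.85217), 205) at 218 (np.float32(254.17516), 218)
foot {'at': [255.3, 223.8], 'score': 0.73}
t 29.05 grasp world [568.64  70.51 338.06] chest [-60.8  171.94 338.06] F [-2.58 -0.83 -0.  ] w 13.543981569659245 yaw err deg -0.07418425220377106
tool shift cm [ 0.23  0.01 -1.28]
lid 0.644 phi 87.7 foot [-70.63  96.86]
```

>>> send_rows --rows '[[0,[-0.15,0,0.0],0],[0,[-0.15,0,0.0],0],[0,[0,0,0.05],0],[0,[0,0,0.05],0],[0,[0,0,0],0],[0,[0,0,0],0],[0,[0,0,0],0],[0,[0,0,0],0]]'

```text
clock: 29.85
tool_pos: [540.1, 69.0, 489.3]
tool_rot: [0.994, 0.061, 0.088, 0.001]
wrist_force: [-1.4, -0.1, -1.0]
grip_width: 13.5
```

```bash
python3 rod.py r17
```

```text
31
rod line at 172 (np.float32(257.5046), 172) at 205 (np.float32(254.74556), 205) at 218 (np.float32(253.65866), 218)
foot {'at': [255.5, 221.9], 'score': 0.82}
t 29.95 grasp world [567.1   70.28 336.69] chest [-62.36 171.89 336.69] F [-1.64 -0.82 -0.97] w 13.741040645867075 yaw err deg -0.10296964315125723
tool shift cm [ 0.41  0.01 -1.39]
lid 0.637 phi 88.0 foot [-70.64  95.43]
```

>>> send_rows --rows '[[0,[-0.2,0,0.14],0],[0,[-0.2,0,0.14],0],[0,[-0.2,0,0.14],0],[0,[0,0,0],0],[0,[0,0,0],0],[0,[0,0,0],0],[0,[0,0,0],0],[0,[0,0,0],0]]'

```text
clock: 30.75
tool_pos: [535.4, 68.4, 485.8]
tool_rot: [0.994, 0.06, 0.091, 0.001]
wrist_force: [-1.9, -1.8, -0.4]
grip_width: 13.6
```

```bash
python3 rod.py r18
```

```text
29
rod line at 172 (np.float32(257.9966), 172) at 205 (np.float32(255.56679), 205) at 218 (np.float32(254.60957), 218)
foot {'at': [254.7, 221.9], 'score': 0.78}
t 30.85 grasp world [563.49  69.77 333.38] chest [-66.   171.84 333.38] F [-1.82 -0.07 -0.42] w 13.76339180805888 yaw err deg -0.15526865850349522
tool shift cm [ 0.84  0.   -1.65]
lid 0.619 phi 88.9 foot [-70.67  92.02]
```

>>> send_rows --rows '[[0,[-0.2,0,0.14],0],[0,[-0.2,0,0.14],0],[0,[-0.2,0,0.14],0],[0,[0,0,0],0],[0,[0,0,0],0],[0,[0,0,0],0],[0,[0,0,0],0],[0,[0,0,0],0]]'

```text
clock: 31.65
tool_pos: [530.6, 67.8, 482.3]
tool_rot: [0.994, 0.06, 0.094, 0.001]
wrist_force: [-1.9, -0.9, 1.8]
grip_width: 13.9
```

```bash
python3 rod.py r19
```

```text
29
rod line at 172 (np.float32(259.2635), 172) at 205 (np.float32(255.6757), 205) at 218 (np.float32(254.26233), 218)
t 31.75 grasp world [559.75  69.26 330.02] chest [-69.77 171.8  330.02] F [-0.71 -0.7   1.98] w 13.910450017542223 yaw err deg -0.1450678465562583
tool shift cm [ 1.28  0.   -1.9 ]
lid 0.601 phi 89.9 foot [-70.17  88.62]
```

>>> send_rows --rows '[[0,[-0.2,0,0.1],0],[0,[-0.2,0,0.12],0],[0,[0,0,0],0],[0,[0,0,0],0],[0,[0,0,0],0],[0,[0,0,0],0],[0,[0,0,0],0],[0,[0,0,0],0]]'

```text
clock: 32.55
tool_pos: [528.1, 67.4, 480.7]
tool_rot: [0.993, 0.061, 0.098, 0.001]
wrist_force: [-0.6, -1.4, 2.1]
grip_width: 14.1
```

```bash
python3 rod.py r20
```

```text
29
rod line at 172 (np.float32(260.0026), 172) at 205 (np.float32(255.66454), 205) at 218 (np.float32(253.9556), 218)
foot {'at': [254.5, 223.1], 'score': 0.6}
t 32.65 grasp world [558.23  69.08 328.69] chest [-71.31 171.81 328.69] F [-0.13 -0.73  2.53] w 13.480105796596334 yaw err deg -0.11096443089665424
tool shift cm [ 1.47  0.01 -1.99]
lid 0.594 phi 90.4 foot [-69.78  87.29]
```

```bash
python3 -c "
from st import *
for fx in(-59,-57,-55):
  for fz in (88,92,96,100):
    def g(v): return F(*v)-[fx,fz]
    v=fsolve(g,[.62,1.57]); a=proj('side',tw(X,(fx,172,fz)));q=piv(v[0]);b=proj('side',tw(X,(q[0],172,q[1])))
    l=lambda r:a[0]+(r-a[1])*(b[0]-a[0])/(b[1]-a[1])
    print(fx,fz,'lid %.3f phi %.1f'%(v[0],np.degrees(v[1])),l(172),l(205),l(218))"
```

```text
-59 88 lid 0.595 phi 93.9 259.8133843900302 256.0562046419741 254.57610352910353
-59 92 lid 0.618 phi 92.9 258.44654488672103 255.52874615152444 254.37931028614398
-59 96 lid 0.640 phi 91.8 257.1002424802378 255.04353105663046 254.23331140490637
-59 100 lid 0.662 phi 90.7 255.77731172080624 254.60315096455935 254.14060278785604
-57 88 lid 0.595 phi 94.6 259.8882864598516 255.61793946554235 253.93568155869323
-57 92 lid 0.617 phi 93.6 258.4880190598595 255.06717234872093 253.71956606857543
-57 96 lid 0.639 phi 92.5 257.10857028184756 254.559109632041 253.55477664878384
-57 100 lid 0.662 phi 91.4 255.75284406358273 254.09637928250785 253.44383255056925
-55 88 lid 0.594 phi 95.4 259.9743562917041 255.18364050180907 253.29638882700195
-55 92 lid 0.616 phi 94.3 258.53982071405113 254.60912729804912 253.06067231598772
-55 96 lid 0.639 phi 93.2 257.1263909191755 254.07779776851146 252.8768368303711
-55 100 lid 0.662 phi 92.1 255.73704435871886 253.5923184881049 252.74742647846907
```

>>> send_rows --rows '[[0,[-0.15,0,0.12],0],[0,[-0.15,0,0.12],0],[0,[0,0,0],0],[0,[0,0,0],0],[0,[0,0,0],0],[0,[0,0,0],0],[0,[0,0,0],0],[0,[0,0,0],0]]'

```text
clock: 33.45
tool_pos: [526.8, 67.3, 480.5]
tool_rot: [0.993, 0.061, 0.102, 0.001]
wrist_force: [0.8, -0.6, 3.5]
grip_width: 13.8
```

```bash
python3 rod.py r21
```

```text
29
rod line at 172 (np.float32(260.13217), 172) at 205 (np.float32(255.66975), 205) at 218 (np.float32(253.91185), 218)
foot {'at': [253.0, 225.1], 'score': 0.74}
t 33.55 grasp world [558.14  69.06 328.65] chest [-71.4  171.8  328.65] F [ 1.3  -0.46  3.64] w 13.55662002241229 yaw err deg -0.06255970360224263
tool shift cm [ 1.5   0.01 -1.98]
lid 0.594 phi 90.4 foot [-69.64  87.26]
```

>>> send_rows --rows '[[1.6,[0,0,0],0],[2.0,[0,0,0],0],[2.6,[0,0,0],0],[3.2,[0,0,0],0],[3.6,[0,0,0],0],[3.6,[0,0,0],0],[3.6,[0,0,0],0],[3.6,[0,0,0],0]]'

```text
clock: 34.35
tool_pos: [525.3, 66.8, 476.5]
tool_rot: [0.993, 0.061, 0.096, 0.002]
wrist_force: [-0.4, -0.1, -0.2]
grip_width: 36.1
```

```bash
python3 rod.py r22
```

```text
29
rod line at 172 (np.float32(260.06998), 172) at 205 (np.float32(255.62592), 205) at 218 (np.float32(253.87523), 218)
foot {'at': [251.7, 223.2], 'score': 0.55}
t 34.45 grasp world [555.05  67.94 324.38] chest [-74.6  171.08 324.38] F [-0.35 -0.61 -0.35] w 36.115908135288485 yaw err deg -0.06570163398944016
tool shift cm [ 1.87 -0.06 -2.36]
lid 0.571 phi 90.6 foot [-72.16  82.99]
```

Rod unmoved and standing alone. Retreat along the tool axis.

>>> send_rows --rows '[[3.6,[0,0,-1],0],[3.6,[0,0,-1.5],0],[3.6,[0,0,-2],0],[3.6,[0,0,-2],0],[3.6,[0,0,-2],0],[3.6,[0,0,-2],0],[3.6,[0,0,-1],0],[3.6,[0,0,0],0]]'

```text
clock: 35.25
tool_pos: [501.1, 66.0, 598.5]
tool_rot: [0.993, 0.061, 0.098, 0.002]
wrist_force: [0.1, 0.8, -0.2]
grip_width: 36.0
```

```bash
python3 rod.py r23; python3 -c "
import cv2
p=cv2.imread('pics/r23_full.png'); cv2.imwrite('pics/v12.png',cv2.resize(p[80:260,150:330],None,fx=3.3,fy=3.3,interpolation=cv2.INTER_CUBIC))"
```

```text
27
rod line at 172 (np.float32(259.78366), 172) at 205 (np.float32(255.74059), 205) at 218 (np.float32(254.14784), 218)
foot {'at': [253.8, 224.8], 'score': 0.66}
t 35.35 grasp world [531.05  67.1  444.45] chest [-98.52 173.23 444.45] F [-0.54 -0.49 -0.27] w 35.974250203742514 yaw err deg -0.04050999989370503
tool shift cm [ 1.92 -0.04  9.89]
lid 0.948 phi 124.0 foot [ 83.73 174.06]st.py:20: RuntimeWarning: The iteration is not making good progress, as measured by the 
 improvement from the last ten iterations.
  a=fsolve(lambda v:H(*v)-gc[[0,2]],[guess[0],np.radians(guess[1])])
```

View pics/v12.png

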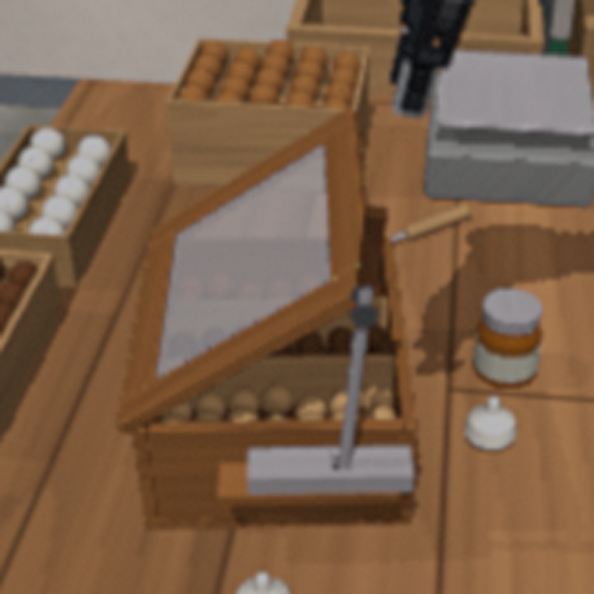

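The foot is in the hole (at about (342,463) in the crop). The lid stands propped with the gripper well clear at the top, and the jar and garlic are where they were.

```bash
python3 -c "
from bench import robot
print(robot.hand_in())"
```

```text
the job is handed in; nothing more can be done
None
```

The lid is propped open on its rod, with the foot in the bar's hole and the gripper clear. I handed the job in at about 35 s; no verdict was reported.

**How it went:** I lifted the lid by the rod's handle and swung the rod down. During the swing the grip on the handle had shifted. So I set the foot lightly on the bar about 15 mm in front of the hole, let go and took the handle again nearer its centre. Then I slid the foot along the bar. It overshot the hole by about 5 mm, I brought it back, and it sank in when I lowered it.

**Last checks:**
- **Foot depth:** the rod's line in the side picture matches a foot at the bottom of the hole, 12 mm below the bar's top, with the lid at about 0.595 rad. The arm also could not lower it any further.
- **After letting go:** the line stayed within about 0.3 pixel and the wrist force was near zero.
- **Other goods:** the jar and the nearby garlic bulb looked unmoved in the last picture. I did not check the bottle, bowl, weight and spoon again.

**What disagreed or is uncertain:**
- The foot position worked out from the arm's pose was about 12 mm off from the pictures because of the shifted grip, so I went by the pictures.
- The foot-finding network was off by a few pixels at times.
- The tool ended up tilted about 11° by the end.
- I had no direct reading of the force on the bar. The wrist forces near contact stayed below about 9 N.

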